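# Close up the tea chest

## Task

Close up the wooden tea chest on the pantry counter: push its drawer fully home and swing its lid down until it is fully shut, in either order. Go gently, without slamming or forcing either, and only push with the fingertips from outside: take hold of nothing, do not put the fingers inside the drawer or under the lid, and open neither any further. Leave the jar, the can and the mug beside it standing where they are.

Things in the scene. Friction and masses are not known exactly. Their poses are not given: they have to be found in the camera images.
- chest: Wooden tea chest, fixed. Origin: centre of its underside, on the counter; x points from its front to its back, z up. Low drawer housing: x -100 to +90 mm, 190 mm wide, 61 mm high. On its rear part stands the tea bin: x -35 to +90 mm, same width, rim at 150 mm height; a 65 mm deep ledge remains in front of it. The lid closes the bin; the drawer is in the housing.
- drawer (a joint): Travel of the drawer in m: 0 fully home, growing as it comes out along the chest's -x. Starts 0.04 to 0.075. Its friction holds it where it is left; pushing takes about 2 to 4 N.
- drawer_front (a point): Centre of the outer face of the drawer's front panel, 30 mm above the work surface; it moves with the drawer. The flat panel, without a knob (only a flush dark inlay), is 186 mm wide, 48 mm high (6 to 54 mm above the surface) and 12 mm thick. Behind it is the open drawer, not to be touched inside (drawer_c1 to drawer_c4: its floor, sides, back of the panel). Fully home, its outer face is at x = -112 mm of the chest.
- lid (a joint): Angle of the lid in rad: 0 fully shut (level), growing as its front edge swings up and back. Starts 0.6 to 1.15. A stiff hinge holds it at any angle; pushing its front part down takes about 1 to 4 N, and it does not fall by itself.
- lid_hinge (a point): Middle of the lid's hinge line, at x = +90 mm, y = 0, 150 mm height of the chest. The hinge line runs along the chest's y. The point's axes turn with the lid: its -x runs from the hinge along the lid to its front edge, its z is normal to the lid, out of its outer face. Its underside has a cork liner (lid_c1), not to be touched.
- lid_edge (a point): Middle of the lid's front edge on its outer (upper) face: 140 mm from the hinge line along the lid, 10 mm off it along the normal. The lid is a flat wooden board without a knob, 194 mm wide, 10 mm thick; shut, its top is level at 160 mm height and its edge stands 15 mm out over the bin's front.
- jar: Loose closed amber jar with a steel lid, 68 mm diameter, 110 mm high, origin at the centre of its underside. Stands beside the chest; leave alone.
- can: Loose steel food can, 72 mm diameter, 100 mm high, origin at the centre of its underside. Stands beside the chest; leave alone.
- mug: Loose white mug, 78 mm diameter, 90 mm high, handle on its +y side, origin at the centre of its underside. Stands beside the chest; leave alone.

How it is judged:
At the end, for the whole second after the job is handed in: The drawer is within 4 mm of fully home, the lid within 0.035 rad (5 mm at its edge) of fully shut, and jar, can and mug stand upright within 20 mm of where they were (value of joint drawer below 0.004 m and value of joint lid below 0.035 rad and distance of each of jar, can, mug from where it was at the start of the episode below 0.02 m and angle between each of jar, can, mug's own z axis and vertical below 0.15 rad); the robot touches nothing.
It fails at once if the drawer was slammed (faster than 0.4 m/s) or the lid (faster than 2.2 rad/s), or the fingers forced the chest (over 45 N) (velocity of joint drawer below -0.4 m/s or velocity of joint lid below -2.2 rad/s or contact force between the fingers and chest above 45 N).
It fails at once if the drawer was pulled further out (beyond 0.09 m) or the lid lifted further open (beyond 1.3 rad) (value of joint drawer above 0.09 m or value of joint lid above 1.3 rad).
It fails at once if the fingers went inside the drawer or under the lid, or took hold of either (contact force between the fingers and drawer_c1 above 1 N or contact force between the fingers and drawer_c2 above 1 N or contact force between the fingers and drawer_c3 above 1 N or contact force between the fingers and drawer_c4 above 1 N or contact force between the fingers and lid_c1 above 1 N).
It fails at once if the jar, can or mug was moved by more than 20 mm, lifted or tipped (distance of any of jar, can, mug from where it was at the start of the episode above 0.02 m or angle between any of jar, can, mug's own z axis and vertical above 0.3 rad).
It also fails if it takes over 45 s, if anything falls off the work surface, if the arm or the gripper's body presses on something with over 40 N, if the wrist force passes 120 N, or if a joint passes its speed limit or range.

## Robot

A 6-joint arm with a two-finger parallel gripper is mounted at the origin on the work surface. World frame = base frame: x ahead of the robot, y to its left, z up, the work surface at z = 0. Lengths are in m, angles in rad, forces in N, time in s.
With the tool pointing down it reaches from about 0.325 to 0.775 m from the base axis. Payload 5.5 kg.
Tool frame: the origin (TCP) lies between the finger pads; the fingertips stand 25 mm ahead of it and the grasp point (between the pads) lies 6 mm ahead of it (manip.finger_overhang is the distance from the TCP to the fingertips, in m); z points along the fingers, y is the line along which they close (so a half turn about z gives the same grasp; the last joint's range is limited). The gripper opens to 85 mm and grips with 20 to 120 N. Pads are 22 mm wide; open, the fingers measure 114 mm over their backs; the gripper's body (76 mm by 85 mm) begins 54 mm behind the grasp point. The pads swing forward as they close: fully open they stand 13 mm farther back than shut.
Start: joints at [1.079, 0.091, 1.231, -0, 1.82, -0.057], TCP at [0.253, 0.544, 0.256] pointing down, gripper open.
Joint ranges: [-2.87, 2.87], [-0.86, 2.18], [0.17, 2.46], [-1.51, 4.65], [0.06, 2.69], [-2.65, 2.65]. Speed limits (rad/s): [2.57, 2.57, 3.01, 3.14, 3.14, 3.14].

## Interface

Orientations are given as a unit quaternion [w, x, y, z].
In Python, from workcell import manip, eoat, solver, monitor, vision gives the robot as it stands. The module is installed in compiled form; this text tells all that it offers. Calls block until the motion is done:
- manip.move_ptp(position, orientation): joint-space move of the TCP to a pose.
- manip.move_linear(position, ori=None, max_speed=0.15, force_limit=None): straight line of the TCP; ori=None keeps the orientation; max_speed is the mean speed in m/s. With force_limit (N) it stops when the force on the tool has changed by that much, and returns True; else False.
- manip.set_joints(angles): joint-space move.
- eoat.ungrasp() and eoat.grasp(): open the fingers fully, or close them until they stop; the grip force is fixed at half the most.
- manip.dwell(seconds).
- solver.inverse_kinematics(position, orientation): joint angles nearest the present ones, or None.
- monitor.get_state(): the state.
- vision.get_image(name): name is "scene" or "top" or "wrist"; returns (picture, depth): 384x512x3 uint8, red, green, blue; 384x512 float32, m along the optical axis (not along the pixel's ray), 0 where there is no reading.
- vision.camera_model(name): a dict with "intrinsics" (3x3 intrinsics, pixels), "R" (3x3) and "t" (3): a world point X has camera coordinates R X + t. Camera axes: x right, y down, z forward; pixel columns grow to the right and rows downward; lengths in m; the calibration is good to about 2 mm. A picture is of the moment at which its call begins: read the wrist's pose just before it. camera_model takes no time and is no camera call; for the wrist camera it gives the pose at the moment of the call.
A pose or a line that the arm cannot do raises manip.MotionError and nothing moves.
- manip.sign_off(): hands the job in; it is judged then, once.
The state is a dict: "clock": time; "joints": joint angles; "joint_velocities": joint speeds; "tau": joint torques, N m; "eef_pos": TCP position; "ee_rot": TCP orientation; "force": force on the tool from outside, world axes, zero at the start; "torque": the same for the moment, N m; "gripper_width": finger opening in m; "grasp_force": force on a finger pad.
Only numpy, scipy, OpenCV 4.12 (cv2) and the standard library are available. Lean on these libraries where they do the work, as an engineer would, in place of code of your own. Each camera call takes 0.05 s, during which the arm holds its last target. There are 200 camera calls.

## Working session

There is one attempt and no reset: what is moved stays moved. The work goes in short steps, each a Python script; the robot and the scene stay as the last script left them, time stands still between calls to the robot, and variables do not carry over. Pictures are saved under pics/ and viewed, at most 10 in all, crops included, and the job is handed in when it is done.

```bash
mkdir -p pics; cat > h.py <<'E'
import numpy as np, cv2
from workcell import manip, eoat, solver, monitor, vision
def cloud(n):
    c=vision.camera_model(n); im,d=vision.get_image(n)
    K,R,t=[np.array(c[k]) for k in("intrinsics","R","t")]
    v,u=np.mgrid[:384,:512]
    P=np.stack([(u-K[0,2])/K[0,0]*d,(v-K[1,2])/K[1,1]*d,d],-1)
    W=(P-t)@R
    W[d==0]=np.nan
    return im,W
E
python3 - <<'E'
from h import *
for n in("scene","top"):
    im,W=cloud(n); np.savez(n+".npz",im=im,W=W); cv2.imwrite(f"pics/{n}0.png",im[:,:,::-1])
    c=vision.camera_model(n);print(n,-np.array(c["R"]).T@np.array(c["t"]))
s=monitor.get_state();print(s["clock"],s["ee_rot"],s["eef_pos"])
E
```

```text
scene [0.60963308 0.44942114 0.79502024]
top [0.46184954 0.04559022 1.24641522]
0.1 [-2.68216370e-04  2.15661250e-01  9.76467820e-01 -8.65456121e-04] [0.25261732 0.54400545 0.25521462]
```

View pics/scene0.png

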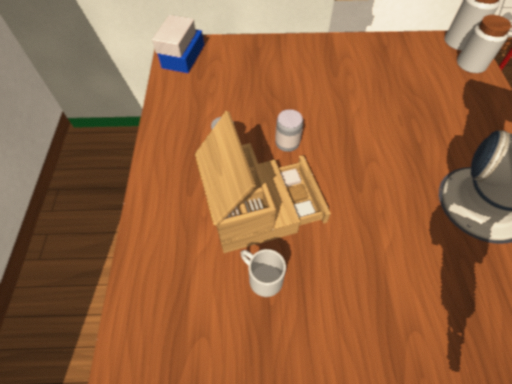

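View pics/top0.png

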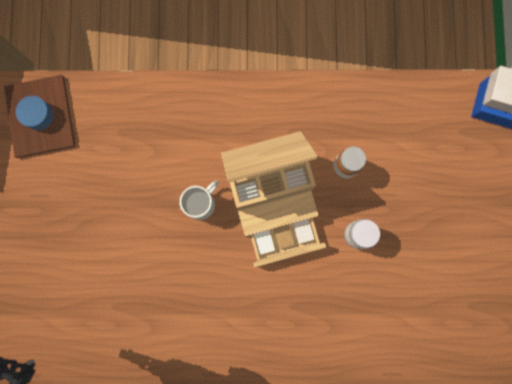

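The top view shows the open lid at px (222–315, 135–178), the ledge at (240–316, 190–228) and the drawer front panel from (255,262) to (325,245). The mug is at (198,203), the can or jar at (365,234) and the other at (350,162). The scene view agrees. Next I get the chest pose from the depth.

```bash
python3 - <<'E'
import numpy as np, cv2
D=np.load("top.npz");W=D["W"];im=D["im"]
roi=np.zeros((384,512),bool);roi[125:270,215:332]=1
z=W[...,2]
m=roi&(z>.054)&(z<.068)
n,l,st,c=cv2.connectedComponentsWithStats(m.astype(np.uint8))
i=1+np.argmax(st[1:,4]);q=W[l==i][:,:2];r=cv2.minAreaRect(q.astype(np.float32)*1000);print("ledge",st[i],np.median(z[l==i]),r,cv2.boxPoints(r))
m=roi&(z>.044)&(z<.0585);m[:225]=0
q=W[m][:,:2];r=cv2.minAreaRect(q.astype(np.float32)*1000);print("panel+",m.sum(),r,cv2.boxPoints(r))
# lid plane from both
for n in("top","scene"):
    D=np.load(n+".npz");W=D["W"]
    z=W[...,2];roi=np.zeros((384,512),bool)
    if n=="top": roi[125:185,215:325]=1
    else: roi[110:225,190:275]=1
    m=roi&(z>.165)
    q=W[m];
    for _ in range(4):
        cen=q.mean(0);nn=np.linalg.svd(q-cen)[2][2];nn*=np.sign(nn[2]);q2=W[m];q=q2[abs((q2-cen)@nn)<.004]
    print(n,"lid",m.sum(),len(q),cen,nn,"angle",np.arccos(nn[2]),"yaw",np.arctan2(nn[1],nn[0]), "zmax",q[:,2].max())
    h=q[q[:,2]>q[:,2].max()-.012];print(h[np.argmin(h[:,1])],h[np.argmax(h[:,1])])
D=np.load("top.npz");W=D["W"]
for nm,(u0,u1,v0,v1) in dict(mug=(175,222,180,225),a=(340,385,215,252),b=(328,372,142,182)).items():
    w=W[v0:v1,u0:u1].reshape(-1,3);w=w[(w[:,2]>.08)];print(nm,len(w),np.nanmax(w[:,2]),np.nanmin(w,0),np.nanmax(w,0))
E
```

```text
ledge [ 238  190   80   46 1996] 0.06063702532868773 ((556.787841796875, -12.137733459472656), (65.60986328125, 189.6704559326172), 15.210330963134766) [[ 500.2508     70.76854 ]
 [ 550.01337  -112.257614]
 [ 613.3249    -95.04401 ]
 [ 563.5623     87.98215 ]]
panel+ 484 ((497.5801086425781, -27.45519256591797), (106.33624267578125, 189.10498046875), 14.40090560913086) [[ 422.5669     50.903202]
 [ 469.5983   -132.25996 ]
 [ 572.5933   -105.81358 ]
 [ 525.5619     77.34958 ]]
top lid 2578 2378 [0.6684941  0.0189624  0.22308407] [0.77600458 0.21186105 0.59408063] angle 0.9346740799380155 yaw 0.2665200242839673 zmax 0.27230035344692144
[ 0.66192202 -0.0824992   0.26672404] [0.61671004 0.10305834 0.26236142]
scene lid 3616 3412 [0.66641933 0.02840486 0.22143922] [0.77701049 0.213248   0.59226681] angle 0.9369270589787062 yaw 0.2678517843694845 zmax 0.26985570949229615
[ 0.65841564 -0.08237962  0.26619047] [0.61189816 0.10584024 0.26133932]
mug 195 0.09868033090735802 [0.54571089 0.14565801 0.08005002] [0.62552563 0.22784011 0.09868033]
a 692 0.10604196046351819 [ 0.47010133 -0.25330169  0.08025005] [ 0.53802058 -0.18514396  0.10604196]
b 586 0.11593759659857807 [ 0.65166072 -0.22106923  0.0800314 ] [ 0.71457413 -0.16081782  0.1159376 ]
```

```bash
cat >> h.py <<'E'
yaw=0.2660
ex=np.array([np.cos(yaw),np.sin(yaw),0]);ey=np.array([-ex[1],ex[0],0])
O=np.array([.5568,-.0121,0])+.0675*ex
oh=float(manip.finger_overhang)
def T(x,z,y=0): # TCP for finger-bottom centre at chest x,y and height z
    return O+ex*x+ey*y+np.array([0,0,z+oh])
def lidT(th,r=.125,lift=0): # leading (-x) bottom corner of tips on the lid's outer face
    c,s=np.cos(th),np.sin(th)
    return T(.09-r*c+.010*s+.011,.15+r*s+.010*c+lift)
qs=[]
for a in (yaw/2,yaw/2+np.pi/2): qs.append([0,np.cos(a),np.sin(a),0])
E
python3 - <<'E'
from h import *
print(oh,O)
for q in qs:
    for p in (lidT(1.07,lift=.06),lidT(1.07),lidT(0),T(-.225,.12),T(-.225,.02),T(-.12,.02)):
        j=solver.inverse_kinematics(p,q);print(p.round(3),None if j is None else np.round(j,2))
eoat.grasp()
s=monitor.get_state();print(s["clock"],s["gripper_width"],s["force"])
E
```

```text
0.025 [0.62192603 0.00564401 0.        ]
[0.67  0.019 0.349] [-0.02  0.34  0.78 -0.    2.02  1.28]
[0.67  0.019 0.289] [-0.02  0.3   0.94 -0.    1.91  1.28]
[ 0.599 -0.001  0.185] [-0.06  0.09  1.36 -0.    1.69  1.25]
[ 0.405 -0.054  0.145] [-0.21 -0.44  1.9  -0.    1.68  1.09]
[ 0.405 -0.054  0.045] [-0.21 -0.39  2.04 -0.    1.49  1.09]
[ 0.506 -0.026  0.045] [-0.12 -0.1   1.8  -0.    1.44  1.19]
[0.67  0.019 0.349] [-0.02  0.34  0.78 -0.    2.02 -1.86]
[0.67  0.019 0.289] [-0.02  0.3   0.94 -0.    1.91 -1.86]
[ 0.599 -0.001  0.185] [-0.06  0.09  1.36 -0.    1.69 -1.89]
[ 0.405 -0.054  0.145] [-0.21 -0.44  1.9  -0.    1.68 -2.05]
[ 0.405 -0.054  0.045] [-0.21 -0.39  2.04 -0.    1.49 -2.05]
[ 0.506 -0.026  0.045] [-0.12 -0.1   1.8  -0.    1.44 -1.96]
0.8667 9.403030448841805e-05 [ 0.59640251 -1.16245428  0.53179514]
```

```bash
python3 - <<'E'
from h import *
q=qs[0]
p=np.array(monitor.get_state()["eef_pos"]);p[2]=.36
manip.move_linear(p)
manip.move_ptp(lidT(1.07,lift=.06),q)
f0=np.array(monitor.get_state()["force"])
hit=manip.move_linear(lidT(1.07),max_speed=.1,force_limit=8)
print("down",hit)
if not hit:
    for th in np.arange(1.0,.05,-.1):
        hit=manip.move_linear(lidT(th),max_speed=.06,force_limit=15)
        s=monitor.get_state();print(round(th,2),hit,(np.array(s["force"])-f0).round(1))
        if hit:break
im,W=cloud("scene");cv2.imwrite("pics/s1.png",im[:,:,::-1]);print(s["clock"])
E
```

```text
down False
1.0 False [ 0.1 -1.   0.5]
0.9 False [ 0.3 -0.1  0.5]
0.8 False [ 0.1 -0.9  0. ]
0.7 False [ 0.4 -2.2  1. ]
0.6 False [ 0.4 -1.   0. ]
0.5 False [-0.1 -1.4  1.2]
0.4 False [-0.3 -1.4  0.6]
0.3 False [ 0.4 -1.1  0.4]
0.2 False [-0.9 -0.2  1.1]
0.1 False [ 0.7 -0.8  0.3]
8.3667
```

View pics/s1.png

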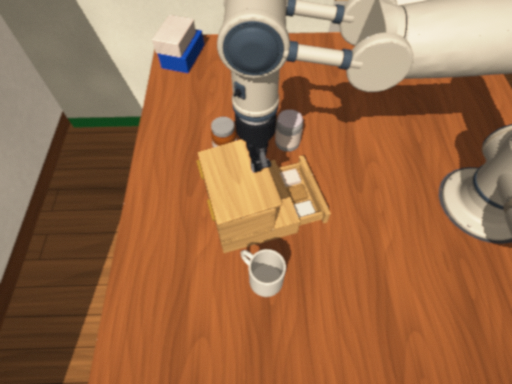

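The lid has come down to nearly level (px 198–280, 142–240), with the closed fingertips on its front edge at (262,160). The jar, can and mug are unmoved. Now I press it shut.

```bash
python3 - <<'E'
from h import *
h1=manip.move_linear(lidT(.04),max_speed=.04,force_limit=12)
h2=None if h1 else manip.move_linear(lidT(-.06),max_speed=.02,force_limit=9)
s=monitor.get_state();print(h1,h2,s["eef_pos"]-lidT(0),s["force"])
manip.move_linear(np.array(s["eef_pos"])+[0,0,.06],max_speed=.1)
manip.move_ptp(T(-.24,.14),qs[0])
im,W=cloud("top");cv2.imwrite("pics/t2.png",im[:,:,::-1])
z=W[...,2];C=(W-O);X=C@ex;Y=C@ey
m=(X>-.04)&(X<.08)&(abs(Y)<.085)&(z>.13)&(z<.25)
A=np.c_[X[m],Y[m],np.ones(m.sum())];k=np.linalg.lstsq(A,z[m],rcond=None)[0];print("lid fit",m.sum(),k,"edge z",k@[-.05,0,1],"angle",-np.arctan(k[0]))
m=(z>.046)&(z<.0575)&(X<-.10)&(X>-.2)&(abs(Y)<.06);print("panel x",m.sum(),np.percentile(X[m],[0,2,5,10]))
print(monitor.get_state()["clock"])
E
```

```text
False True [1.08368276e-04 7.18842539e-06 2.69129213e-05] [-0.77765846 -0.0058035   3.70498199]
lid fit 3781 [-0.00176906 -0.00137376  0.15968758] edge z 0.15977603201821594 angle 0.001769062881000046
panel x 282 [-0.18137383 -0.18077249 -0.18030276 -0.17946511]
10.8833
```

View pics/t2.png

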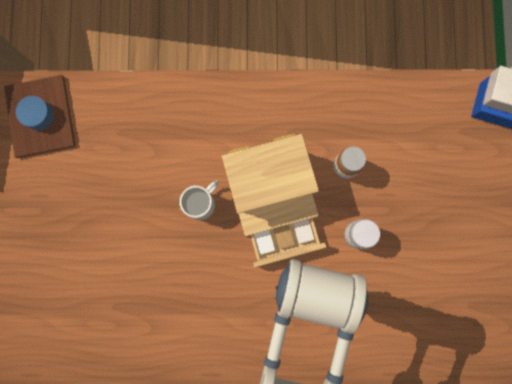

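The lid is shut: the fit gives 0.002 rad and an edge height of 159.8 mm. The panel (px 255–325, 245–265) is still out at chest x = −181 mm, and all three objects are in place. Next is the drawer.

```bash
python3 - <<'E'
from h import *
manip.move_linear(T(-.222,.14),max_speed=.1)
print(manip.move_linear(T(-.222,.020),max_speed=.1,force_limit=8))
h1=manip.move_linear(T(-.135,.020),max_speed=.06,force_limit=12)
s=monitor.get_state();print(h1,(s["eef_pos"]-O)@ex,s["force"])
h2=None if h1 else manip.move_linear(T(-.113,.020),max_speed=.025,force_limit=9)
s=monitor.get_state();x=(s["eef_pos"]-O)@ex;print(h2,x,s["force"])
manip.move_linear(T(x-.05,.020),max_speed=.1)
manip.move_linear(T(x-.10,.14),max_speed=.12)
im,W=cloud("top");cv2.imwrite("pics/t3.png",im[:,:,::-1])
z=W[...,2];C=(W-O);X=C@ex;Y=C@ey
m=(X>-.04)&(X<.08)&(abs(Y)<.085)&(z>.13)&(z<.25)
A=np.c_[X[m],Y[m],np.ones(m.sum())];k=np.linalg.lstsq(A,z[m],rcond=None)[0];print("lid",k)
for y in(-.06,0,.06):
    m=(z>.046)&(z<.0575)&(X<-.09)&(X>-.2)&(abs(Y-y)<.02);print("panel x",m.sum(),np.percentile(X[m],[0,5,10]) if m.any() else "")
print(monitor.get_state()["clock"])
E
```

```text
False
False -0.13497173689133604 [ 0.5255055  -0.23744088 -0.158925  ]
True -0.12442658220031474 [ 0.14134507  0.32147318 -0.14327106]
lid [-0.00146498  0.0005377   0.15968054]
panel x 81 [-0.11212041 -0.11146414 -0.11104079]
panel x 86 [-0.11276566 -0.11228492 -0.11168149]
panel x 82 [-0.11211233 -0.11179364 -0.11109604]
16.6417
```

View pics/t3.png

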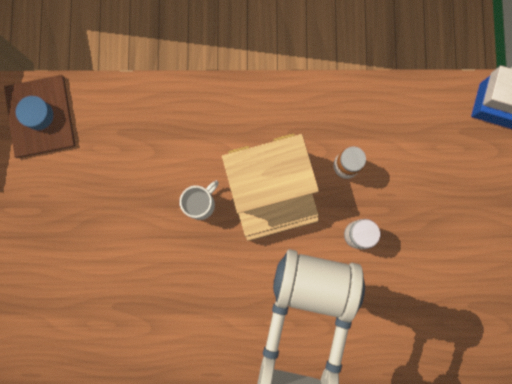

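The drawer is home: its face reads −112 mm at three places, and the panel is flush at px (245–317, 222–238). The lid is shut, the objects are unmoved and the arm is clear.

```bash
python3 -c "
from h import *
print(manip.sign_off())"
```

```text
the job is handed in; nothing more can be done
None
```

The tea chest is closed and the job is handed in: the drawer measures fully home (face at −112 mm), the lid is level to about 0.002 rad, and the jar, can and mug look unmoved in the top view; the judge's result was not shown.

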